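# Fetch the small check weight from the back of the caddy for the scale

## Task

The small cream check weight stands at the back of the dark wooden caddy, behind the big silver weight and the date stamp. Set both of those upright on the blue mat first, then stand the small weight in the ring in the middle of the scale's pan, and only then put the silver weight and the stamp back on the caddy where each of them stood, the stamp square to the caddy as before. Leave the other weight and the rolls alone.

Things in the scene. Friction and masses are not known exactly. Their poses are not given: they have to be found in the camera images.
- small_weight: The piece to fetch: small cream check weight, round body 29 mm in diameter, 27 mm high, with a knob 18 mm in diameter up to 38 mm. About 0.1 kg. Origin: centre of its underside, z up. It starts in the stall at the back of the caddy; the cheeks leave 4 mm at its sides, so it can be gripped only with one finger in front and one behind (along the caddy's x).
- big_weight: Big pale silver check weight: round body 47 mm in diameter and 43 mm high, a 20 mm neck, then a round knob 29 mm in diameter from 48 to 60 mm above its base, by which it can be lifted. About 0.5 kg. Origin: centre of its underside, z up. It starts on one of the two front pads of the caddy, left or right.
- stamp: Date stamp: black case 36 mm (its x) by 62 mm (its y) and 52 mm high, red handle on top, 34 mm (x) by 60 mm (y), from 69 to 91 mm above its base, on an 18 by 24 mm stem; the handle does not give. About 0.11 kg. Origin: centre of its underside, z up. It starts on the other front pad of the caddy, its x within a few degrees of the caddy's x.
- caddy: Fixed dark wooden caddy, 150 x 150 mm, board top at 8 mm. Origin: board centre at table height; x points to its back. Two grey front pads (56 x 58 mm) at x -23, y +31 and -31 mm. Behind them at x 15, y 0 mm the stall: dark metal cheeks on both sides, x 6 to 36 mm, inner faces at y +19 and -19 mm, tops 46 mm above the table. Back lip: x 67 to 75 mm, top at 28 mm.
- pan (a point): Centre of the top of the scale's square steel pan (120 mm in x, 130 mm in y), 45 mm above the table, marked by a thin blue ring 48 mm in diameter. Axes as the scale's: its display side is at -x, 60 to 125 mm from here, and lower than the pan. The grey scale (190 x 150 mm) is fixed and the pan does not sink.
- mat: Blue mat, fixed, 140 mm (x) by 180 mm (y), 3 mm thick; origin: centre of its underside, z up. The side area for the silver weight and the stamp.
- medium_weight: Bystander, to be left alone: medium cream check weight, 38 mm in diameter, 50 mm high with its knob, standing on the table near the table's back edge, not on the caddy. Origin: centre of its underside.
- tape_roll: Bystander, to be left alone: beige roll of masking tape lying flat, 102 mm in diameter, 25 mm high. Origin: centre of its underside.
- label_roll: Bystander, to be left alone: white roll of labels, 66 mm in diameter, 52 mm high. Origin: centre of its underside.
Mind the look-alikes: they are no part of the job. What is shaped like the big_weight but yellow is not meant. Leave any yellow look-alike of the stamp alone.

How it is judged (in metres and radians):
On the way, in this order (a step that is already met when the one before it is completed fails the run):
1. the silver weight and the stamp both stand released on the mat (x of big_weight in the frame of mat between -0.07 and 0.07 m and y of big_weight in the frame of mat between -0.09 and 0.09 m and z of each of big_weight, stamp in the frame of mat below 0.01 m and angle between each of big_weight, stamp's own z axis and vertical below 0.12 rad and linear speed of each of big_weight, stamp below 0.02 m/s and contact force between each of big_weight, stamp and the fingers below 0.1 N and x of stamp in the frame of mat between -0.07 and 0.07 m and y of stamp in the frame of mat between -0.09 and 0.09 m), for 0.2 s.
2. the small weight stands released in the middle of the pan, the other two still on the mat (all of step 1 and horizontal distance between small_weight and pan below 0.015 m and z of small_weight in the frame of pan between -0.006 and 0.006 m and angle between small_weight's own z axis and vertical below 0.12 rad and linear speed of small_weight below 0.02 m/s and contact force between small_weight and the fingers below 0.1 N), for 0.2 s.
3. the silver weight and the stamp stand where they stood at the start (distance of each of big_weight, stamp from where it was at the start of the episode below 0.012 m and angle between each of big_weight, stamp, small_weight's own z axis and vertical below 0.12 rad and linear speed of each of big_weight, stamp, small_weight below 0.02 m/s and contact force between each of big_weight, stamp, small_weight and the fingers below 0.1 N and angle between the x axis of stamp and the x axis of caddy, either way round below 0.26 rad and horizontal distance between small_weight and pan below 0.015 m and z of small_weight in the frame of pan between -0.006 and 0.006 m), for 0.2 s.
At the end, for the whole second after the job is handed in: The small weight stands upright on the pan within 15 mm of its centre; the silver weight and the stamp stand upright, each within 12 mm of where it stood at the start, the stamp's sides within 15 degrees of square to the caddy; all three released and at rest (all of step 3); the robot touches nothing.
It fails at once if a bystander (medium weight, tape roll, label roll) is moved by more than 20 mm (distance of any of medium_weight, tape_roll, label_roll from where it was at the start of the episode above 0.02 m).
It fails at once if one of the three handled things is tipped over (angle between any of small_weight, big_weight, stamp's own z axis and vertical above 0.8 rad).
It also fails if it takes over 128 s, if anything falls off the work surface, if the arm or the gripper's body presses on something with over 40 N, if the wrist force passes 120 N, or if a joint passes its speed limit or range.

## Robot

A 6-joint arm with a two-finger parallel gripper is mounted at the origin on the work surface; the furniture and walls round the work are solid. World frame = base frame: x ahead of the robot, y to its left, z up, the work surface at z = 0. Lengths are in mm, angles in rad, forces in N, time in s.
With the tool pointing down it reaches from about 275 to 750 mm from the base axis. Payload 10.2 kg.
Tool frame: the origin (TCP) lies at the very end of the fingers, on their centre line; the grasp point (between the pads) lies 19 mm behind it (ctrl.hold_point_z is the distance from the TCP to the grasp point, in mm); z points along the fingers, y is the direction in which the jaws open and shut (so a half turn about z gives the same grasp; the last joint's range is limited). The gripper opens to 85 mm and grips with 20 to 120 N. Pads are 22 mm wide; open, the fingers measure 114 mm over their backs; the gripper's body (76 mm by 85 mm) begins 54 mm behind the grasp point. The pads swing forward as they close: fully open they stand 13 mm farther back than shut.
Start: joints at [0.941, 0.313, 1.498, -0, 1.331, -0.223], TCP at [207.741, 482.156, 231.294] pointing down, gripper open.
Joint ranges: [-2.94, 2.94], [-0.97, 2.17], [0.19, 2.56], [-1.23, 4.37], [0.02, 3.11], [-2.88, 2.88]. Speed limits (rad/s): [2.39, 2.39, 3.01, 3.14, 3.14, 3.14].

## Interface

Orientations are given as a unit quaternion [w, x, y, z].
In Python, from rig import readout, cams, workorder, spotter, ctrl gives the robot as it stands.
- The arm moves only by the tool step_arm, never from a script. Its argument "plan" is text: rows parted by semicolons, each of 5 numbers parted by spaces: the shift along the tool's x, y, z in cm, then the turn about the tool's z in degrees, then the opening in per cent of the stroke, from 0 (shut) to 100 (fully open). In form: x y z twist gripper; .... A call has 1 to 10 rows; each row is the pose to reach, as a shift and turn from the pose commanded when the call began, along the tool's axes at that moment; what a row does not reach only later rows make up. A row lasts 1/10 s, in which the tool goes at most 50 mm and 8.59 degrees, less where a joint would pass 70% of its speed; a pose out of reach is approached as far as the arm can. A call with a gripper value outside its range is refused whole. The fingers move at their own pace and stop on an object; "grip_force" is the grip in N (left out, the last holds). Time passes only in rows, so rows that repeat a pose let the fingers close. It gives the time, the measured TCP pose, the force and the opening at its end, in the units of the state.
- readout.sense(): the state, without advancing time (a new reading comes with each control period).
- cams.capture(name): name is "scene" or "top" or "wrist"; returns (picture, depth): 400x640x3 uint8, red, green, blue; 400x640 float32, mm along the optical axis (not along the pixel's ray), 0 where there is no reading.
- cams.camera_info(name): a dict with "vfov" (degrees; the focal length in pixels is half the picture's height over the tangent of half this angle, whatever the lens; pixels are square), "cx", "cy" (the principal point, pixels), "k1" (the pictures are not rectified: a ray, as slopes to the right and down, at radius r is drawn at 1 + k1 r^2 times it, then the intrinsics apply), "rvec" (rotation vector, rad) and "tvec" (3), from world to camera coordinates, as OpenCV has them. Camera axes: x right, y down, z forward; pixel columns grow to the right and rows downward; lengths in mm; the calibration is good to about 2 mm. A picture is of the moment at which its call begins: read the wrist's pose just before it. camera_info takes no time and is no camera call; for the wrist camera it gives the pose at the moment of the call.
- workorder.finish_job(): hands the job in, once; it reports no verdict.
Trained networks look in the newest picture that a camera, given by its name, has taken for a name from the list of things; names that differ only in an ending like _2 or _b are one class to them, and where a whole thing is asked for, a point or a joint stands for the part that bears it (a point fixed in the world has none). Each returns a list of dicts, best first, with "conf" (0 to 1); they miss things now and then, are a little off and sometimes report something else, mostly with a low value. They report only what shows in the picture. A call takes as long as a camera call. They do not tell look-alikes from the thing itself.
- spotter.regions_of(camera, target): "pixels" (400x640 bool, what is visible of it) and "extent" ([centre column, centre row, width, height] in pixels, round what is visible of it).
The state is a dict: "time_s": time; "joints": joint angles; "dq": joint speeds; "tau": joint torques, N m; "eef_pos": TCP position; "ee_rot": TCP orientation; "force": force on the tool from outside, world axes, zero at the start; "wrist_torque": the same for the moment, N m; "grip_width": opening from 0.0 (shut) to 1.0 (fully open).
Only numpy, scipy, OpenCV 4.12 (cv2) and the standard library are available. Lean on these libraries where they do the work, as an engineer would, in place of code of your own. Each camera call takes 0.05 s, during which the arm holds its last target. There are 200 camera calls.

## Working session

There is one attempt and no reset: what is moved stays moved. The work goes in short steps, Python scripts to look and compute and a tool call to move; the robot and the scene stay as the last step left them, time stands still between calls to the robot, and variables do not carry over. Pictures are saved under pics/ and viewed, about 12 in all and at most 16, crops included, and the job is handed in when it is done.

Besides the shell and the picture viewer there is one more tool, called after "Request:" as name(argument=value, ...), one argument or row to a line, values as JSON. step_arm: Moves the arm, as the interface text tells. Its arguments: {"type":"object","properties":{"plan":{"type":"string"},"grip_force":{"type":"number"}},"required":["plan"]}

```bash
ls; mkdir -p pics
cat > h.py <<'E'
import numpy as np, cv2
from rig import readout, cams, workorder, spotter, ctrl
def K(i):
    f=200/np.tan(np.radians(i["vfov"])/2); return f
def cap(n):
    i=cams.camera_info(n); p,d=cams.capture(n); return i,p,d
def cloud(i,d):
    f=K(i); v,u=np.mgrid[0:400,0:640]
    xd=(u-i["cx"])/f; yd=(v-i["cy"])/f; x,y=xd.copy(),yd.copy()
    for _ in range(8):
        s=1+i["k1"]*(x*x+y*y); x,y=xd/s,yd/s
    P=np.stack([x*d,y*d,d],-1)
    R=cv2.Rodrigues(np.array(i["rvec"],float))[0]
    W=(P-np.array(i["tvec"],float).reshape(3))@R
    W[d<=0]=np.nan
    return W
def save(n,p): cv2.imwrite("pics/"+n+".png",p[...,::-1])
E
python3 - <<'E'
from h import *
s=readout.sense();print({k:np.round(v,3) for k,v in s.items()},ctrl.hold_point_z)
for c in ["top","scene"]:
    i,p,d=cap(c);print(c,i);W=cloud(i,d);save(c+"0",p);np.save(c+"W.npy",W)
    for t in ["small_weight","big_weight","stamp","caddy","pan","mat","medium_weight","tape_roll","label_roll"]:
        try:
            for r in spotter.regions_of(c,t)[:3]:
                m=r["pixels"]; q=W[m]; q=q[~np.isnan(q[:,0])]
                print(t,round(r["conf"],2),np.round(r["extent"]),np.round(np.median(q,0)),np.round(np.percentile(q,[2,98],axis=0)).tolist(), p[m].mean(0).round())
        except Exception as e: print(t,e)
E
```

```text
pics
{'time_s': np.float64(0.0), 'joints': array([ 0.941,  0.313,  1.498,  0.   ,  1.331, -0.223]), 'dq': array([-0.001,  0.   , -0.001, -0.002,  0.001,  0.   ]), 'tau': array([ 0.0000e+00, -4.1226e+01, -2.5975e+01, -0.0000e+00,  4.0000e-03,
        0.0000e+00]), 'eef_pos': array([207.588, 481.929, 230.726]), 'ee_rot': array([-0.   ,  0.202,  0.979, -0.001]), 'force': array([ 0.068, -0.133,  0.087]), 'wrist_torque': array([0.03 , 0.053, 0.02 ]), 'grip_width': np.float64(0.997)} 18.700000000000003
top {'vfov': 57.41970127736607, 'cx': 319.9403170126416, 'cy': 192.88026927988682, 'k1': 0.015725049225019536, 'rvec': array([ 2.11463219, -2.12616317,  0.16298226]), 'tvec': array([145.4930755 , 536.86950834, 980.07503281])}
small_weight 0.39 [341. 202.   8.   5.] [520.  81.  34.] [[508.0, 68.0, 9.0], [539.0, 94.0, 49.0]] [196. 177. 120.]
big_weight 0.72 [315. 258.  14.  18.] [361. 157.  40.] [[341.0, 136.0, 0.0], [383.0, 179.0, 63.0]] [208. 185.  22.]
big_weight 0.65 [353. 212.  13.  17.] [486.  49.  48.] [[466.0, 26.0, 13.0], [511.0, 69.0, 70.0]] [190. 184. 175.]
stamp 0.74 [196. 229.  32
[... 2010 characters left out ...]
[88. 43. 40.]
caddy 0.9 [320. 220.  56.  40.] [526.  53.   8.] [[430.0, -1.0, 1.0], [582.0, 150.0, 45.0]] [83. 61. 48.]
pan 0.94 [314. 173.  61.  35.] [494. 298.  37.] [[398.0, 256.0, -0.0], [581.0, 405.0, 47.0]] [117. 118. 113.]
mat 0.8 [311. 290.  77.  60.] [ 491. -214.    3.] [[419.0, -295.0, -1.0], [562.0, -120.0, 6.0]] [ 34.  86. 163.]
medium_weight 0.5 [373. 217.  15.  18.] [673.  74.  27.] [[656.0, 64.0, -1.0], [691.0, 103.0, 51.0]] [155. 137.  99.]
tape_roll 0.75 [380. 303.  43.  39.] [ 656. -267.   22.] [[610.0, -304.0, 1.0], [701.0, -208.0, 27.0]] [141. 122.  85.]
label_roll 0.85 [379. 256.  24.  32.] [ 670. -126.   41.] [[640.0, -140.0, 1.0], [701.0, -79.0, 54.0]] [135. 128. 113.]
```

Run:
```python
from h import *
a=cv2.imread("pics/top0.png");b=cv2.imread("pics/scene0.png")
a=cv2.resize(a[110:300,150:520],None,fx=2.1,fy=2.1,interpolation=3)
b=cv2.resize(b[110:340,200:460],None,fx=2.1,fy=2.1,interpolation=3)[:600]
cv2.imwrite("pics/a.png",a);cv2.imwrite("pics/b.png",b)
W=np.load("topW.npy")
def rect(m):
    q=W[m];q=q[~np.isnan(q[:,0])];print(len(q),cv2.minAreaRect(q[:,:2].astype(np.float32)),q.mean(0).round(1))
x,y,z=W[...,0],W[...,1],W[...,2]
box=lambda x0,x1,y0,y1,z0,z1:(x>x0)&(x<x1)&(y>y0)&(y<y1)&(z>z0)&(z<z1)
print("caddy");rect(box(420,600,-10,170,5,32))
print("pan");rect(box(400,600,250,420,40,50))
print("stamp handle");rect(box(440,520,70,140,80,110))
print("big");rect(box(460,515,20,72,52,80))
print("mat");rect(box(400,580,-310,-100,1.5,8))
print("small");rect(box(500,545,60,95,25,60))
# tall things
for r in [(200,900,-500,600)]:
    m=box(*r,110,900); print("tall",m.sum(), np.nanmin(W[m],0) if m.any() else '', np.nanmax(W[m],0))
```

```text
caddy
1925 ((512.89208984375, 80.4197998046875), (171.35501098632812, 174.79876708984375), 2.035956859588623) [512.5  80.6  10.6]
pan
1953 ((495.44207763671875, 335.24285888671875), (177.72927856445312, 129.36737060546875), 2.1412906646728516) [520.6 336.5  45.2]
stamp handle
282 ((480.8180236816406, 107.44732666015625), (34.595279693603516, 59.527191162109375), 4.990999221801758) [479.4 107.7  98.4]
big
93 ((488.5058288574219, 45.72019958496094), (28.624629974365234, 28.43880271911621), 88.5953598022461) [488.8  46.6  67.6]
mat
2842 ((490.1009521484375, -205.02426147460938), (210.08779907226562, 178.37161254882812), 89.88563537597656) [ 492.2 -204.2    3.7]
small
109 ((521.7697143554688, 77.50568389892578), (42.945377349853516, 33.93716812133789), 0.20158731937408447) [521.8  76.8  38.9]
tall 6198 [200.01874407 369.72678743 110.0351628 ] [702.10612456 599.95228084 553.26513998]
```

View pics/a.png

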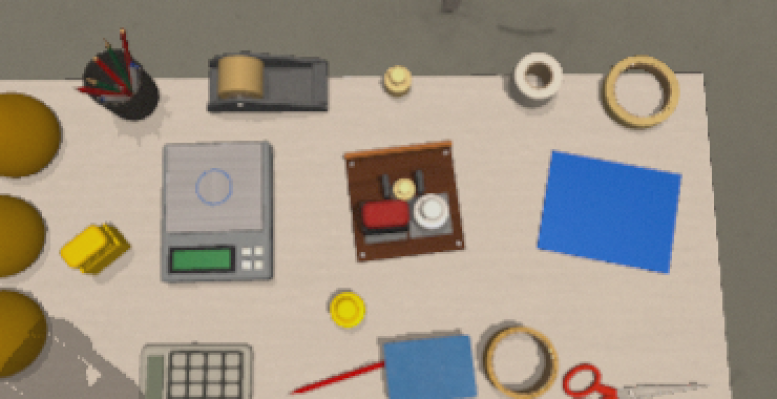

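View pics/b.png

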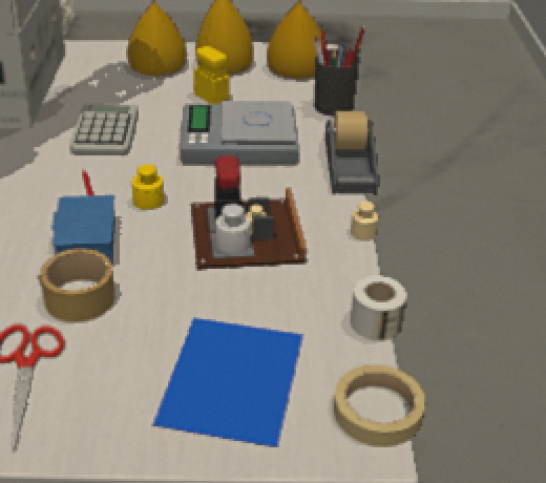

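Request:
step_arm(
  plan="-5 -3 -6 8 100; -10 -6 -7 16 100; -14 -9 -7 24 100; -18 -12 -7 32 100; -23 -15 -7 40 100; -28 -18 -7 48 100; -33 -21 -7 56 100; -37 -24 -7 62 100; -41.2 -26 -7 62 100; -41.2 -26 -7 62 100",
)

```text
time_s: 2.0
eef_pos: [479.7, 84.3, 301.5]
ee_rot: [0.0, 0.678, 0.735, 0.0]
force: [0.9, 0.4, 0.0]
grip_width: 1.0
```

```bash
cat >> h.py <<'E'
def st():
    s=readout.sense(); w,x,y,z=s["ee_rot"]
    from scipy.spatial.transform import Rotation as R
    m=R.from_quat([x,y,z,w]).as_matrix()
    print("t",round(float(s["time_s"]),2),"tcp",np.round(s["eef_pos"],1),"yaxis deg",round(np.degrees(np.arctan2(m[1,1],m[0,1])),2),"zax",np.round(m[:,2],3),"F",np.round(s["force"],1),"grip",round(float(s["grip_width"]),3)); return s["eef_pos"],m
def go(target,yaw=None):
    p,m=st(); d=m.T@(np.array(target,float)-p)/10
    a=np.degrees(np.arctan2(m[1,1],m[0,1]))
    tw=None if yaw is None else (a-yaw+180)%360-180
    print("-> shift cm",np.round(d,2),"twist",tw and round(tw,1))
E
python3 - <<'E'
from h import *
st()
i,p,d=cap("wrist");W=cloud(i,d);save("w1",p);np.save("w1W.npy",W);np.save("w1p.npy",p)
for t in ["small_weight","big_weight","stamp","caddy"]:
    for r in spotter.regions_of("wrist",t)[:2]:
        m=r["pixels"]; q=W[m]; q=q[~np.isnan(q[:,0])]
        print(t,round(r["conf"],2),np.round(r["extent"]),np.round(np.median(q,0)),np.round(np.percentile(q,[2,98],axis=0)).tolist(), p[m].mean(0).round())
# top-cam colour: mat and ring
W=np.load("topW.npy");q=cv2.imread("pics/top0.png").astype(int);b,g,r=q[...,0],q[...,1],q[...,2]
m=(b>150)&(r<90)&(b-r>80)&(W[...,1]<-100)&(W[...,0]>410);print("mat",cv2.minAreaRect(W[m][:,:2].astype(np.float32)))
m=(b-r>5)&(W[...,2]>38)&(abs(W[...,0]-510)<60)&(abs(W[...,1]-335)<60);print("ring",m.sum(),cv2.minEnclosingCircle(W[m][:,:2].astype(np.float32)),W[m].mean(0))
E
```

```text
t 2.0 tcp [479.7  84.3 301.5] yaxis deg 4.66 zax [ 0.001  0.    -1.   ] F [0.9 0.4 0. ] grip 1.0
small_weight 0.75 [348. 165.  26.  26.] [518.  83.  33.] [[506.0, 67.0, 11.0], [533.0, 94.0, 47.0]] [210. 195. 134.]
small_weight 0.52 [460. 167.  38.  28.] [669.  90.  32.] [[657.0, 70.0, -0.0], [689.0, 105.0, 51.0]] [185. 166. 109.]
big_weight 0.93 [232.  97.  46.  38.] [366. 158.  39.] [[340.0, 136.0, 7.0], [383.0, 178.0, 61.0]] [162. 129.   2.]
big_weight 0.72 [323. 192.  33.  36.] [487.  50.  47.] [[467.0, 24.0, 28.0], [508.0, 70.0, 79.0]] [205. 200. 192.]
stamp 0.6 [318. 149.  33.  63.] [479. 112.  98.] [[462.0, 80.0, 34.0], [495.0, 138.0, 100.0]] [112.  27.  25.]
caddy 0.82 [338. 159. 112. 106.] [526.  92.   8.] [[431.0, 6.0, 6.0], [580.0, 155.0, 45.0]] [75. 45. 30.]
mat ((492.61553955078125, -203.25875854492188), (178.07168579101562, 137.9278564453125), 78.59566497802734)
ring 88 ((523.3116455078125, 336.55303955078125), 25.786460876464844) [522.77187103 335.79556312  45.70581663]
```

View pics/w1.png

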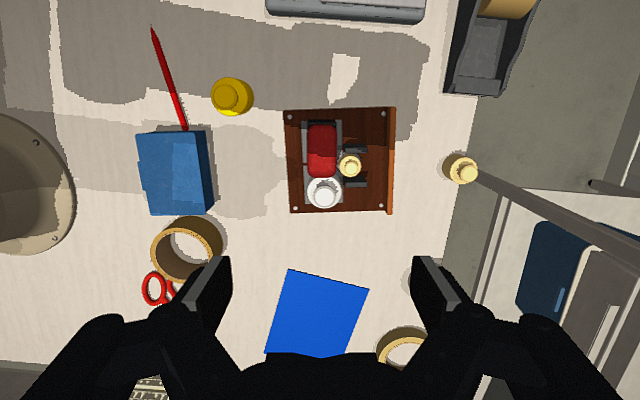

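Run:
```python
from h import *
W=np.load("w1W.npy");p=np.load("w1p.npy").astype(int)
x,y,z=W[...,0],W[...,1],W[...,2];r,g,b=p[...,0],p[...,1],p[...,2]
box=lambda x0,x1,y0,y1,z0,z1:(x>x0)&(x<x1)&(y>y0)&(y<y1)&(z>z0)&(z<z1)
def rect(n,m):
    q=W[m];print(n,len(q),np.round(cv2.minAreaRect(q[:,:2].astype(np.float32))[0],1),[np.round(v,1) for v in cv2.minAreaRect(q[:,:2].astype(np.float32))[1:]],q.mean(0).round(1),np.round(np.percentile(q,[2,98],axis=0)).tolist())
rect("handle",box(440,520,70,145,88,110))
rect("knob",box(460,515,20,72,57,75))
rect("smallknob",box(500,540,60,100,43,52)&(r-b>30)&(g>130))
rect("board",box(420,590,0,165,4,35)&(r-b>20)&(r<150))
rect("pads",box(440,520,10,150,5,14)&(abs(r-b)<25))
rect("lip",box(560,600,0,165,20,35))
```

```text
handle 1514 [479.1 106.6] [array([34., 59.]), np.float64(4.6)] [479.  108.1  98. ] [[463.0, 79.0, 94.0], [495.0, 135.0, 100.0]]
knob 403 [487.9  45.8] [array([28.2, 28. ]), np.float64(5.3)] [487.5  46.4  67.1] [[475.0, 32.0, 63.0], [500.0, 59.0, 69.0]]
smallknob 141 [520.2  80.3] [array([17.5, 16.4]), np.float64(0.5)] [520.   80.3  45.6] [[512.0, 72.0, 44.0], [528.0, 88.0, 47.0]]
board 6586 [506.1  79.3] [array([149.5, 150.6]), np.float64(6.6)] [515.1  88.4   9.3] [[431.0, 6.0, 6.0], [577.0, 155.0, 28.0]]
pads 786 [487.9  82.7] [array([ 70.9, 142.5]), np.float64(9.0)] [481.8  89.    8.2] [[450.0, 18.0, 6.0], [516.0, 148.0, 12.0]]
lip 730 [576.3  88.1] [array([  8.4, 149.2]), np.float64(6.6)] [575.2  91.5  26.8] [[565.0, 17.0, 21.0], [586.0, 160.0, 29.0]]
```

Request:
step_arm(
  plan="2.3 0.1 5 0 100; 2.3 0.1 10 0 100; 2.3 0.1 15 0 100; 2.3 0.1 19 0 100; 2.3 0.1 22 0 100; 2.3 0.1 23.1 0 100; 2.3 0.1 23.1 0 100; 2.3 0.1 23.1 0 0; 2.3 0.1 23.1 0 0; 2.3 0.1 23.1 0 0",
  grip_force=40,
)

```text
time_s: 3.25
eef_pos: [478.6, 109.3, 71.5]
ee_rot: [0.001, 0.678, 0.735, 0.001]
force: [0.4, 0.1, -0.6]
grip_width: 0.511
```

Request:
step_arm(
  plan="0 0 0 0 0; 0 0 0 0 0; 0 0 0 0 0; 0 0 0 0 0; 0 0 0 0 0",
)

```text
time_s: 3.75
eef_pos: [478.5, 109.3, 71.4]
ee_rot: [0.001, 0.678, 0.735, 0.001]
force: [-1.4, -0.5, 6.6]
grip_width: 0.381
```

Run:
```python
from h import *
go([471,-150,170],-11.4)
```

```text
t 3.75 tcp [478.5 109.3  71.4] yaxis deg 4.68 zax [ 0.002  0.    -1.   ] F [-1.4 -0.5  6.6] grip 0.381
-> shift cm [-25.78  -2.85  -9.86] twist 16.1
```

Request:
step_arm(
  plan="0 0 -2 0 0; 0 0 -6 0 0; -2 0 -10 0 0; -6 0 -10 0 0; -11 0.1 -10 0 0; -16 0.2 -10 0 0; -20 0.2 -10 0 0; -24 0.3 -10 0 0; -26.2 0.3 -10 0 0; -26.2 0.3 -10 0 0",
)

```text
time_s: 4.75
eef_pos: [502.3, -154.2, 170.3]
ee_rot: [0.0, 0.679, 0.734, -0.0]
force: [-0.1, -0.0, -1.4]
grip_width: 0.382
```

Run:
```python
from h import *
go([502.5,-152,68])
```

```text
t 4.75 tcp [ 502.3 -154.2  170.3] yaxis deg 4.5 zax [ 0.    -0.001 -1.   ] F [-0.1 -0.  -1.4] grip 0.382
-> shift cm [ 0.22  0.03 10.23] twist None
```

Request:
step_arm(
  plan="0.2 0 4 0 0; 0.2 0 7.5 0 0; 0.2 0 9 0 0; 0.2 0 9.7 0 0; 0.2 0 10.1 0 0; 0.2 0 10.4 0 0; 0.2 0 10.4 0 0",
)

```text
time_s: 5.45
eef_pos: [502.5, -149.6, 66.8]
ee_rot: [0.0, 0.678, 0.736, 0.0]
force: [0.5, -0.2, -1.2]
grip_width: 0.383
```

Run:
```python
from h import *
st()
```

```text
t 5.45 tcp [ 502.5 -149.6   66.8] yaxis deg 4.7 zax [ 0.001 -0.    -1.   ] F [ 0.5 -0.2 -1.2] grip 0.383
```

Request:
step_arm(
  plan="0 0 0.1 0 0; 0 0 0.1 0 0; 0 0 0.1 0 100; 0 0 0.1 0 100; 0 0 0.1 0 100; 0 0 0.1 0 100; 0 0 0.1 0 100; 0 0 -4 0 100; 0 0 -8 0 100; 0 0 -13 0 100",
)

```text
time_s: 6.45
eef_pos: [501.5, -149.3, 196.9]
ee_rot: [-0.001, 0.678, 0.735, -0.0]
force: [0.7, -0.3, -0.4]
grip_width: 1.0
```

Run:
```python
from h import *
st()
i,p,d=cap("top");W=cloud(i,d);save("t2",p[130:280,250:520])
x,y,z=W[...,0],W[...,1],W[...,2]
m=(abs(x-502)<45)&(abs(y+152)<45)&(z>80)&(z<100)
if m.any(): print(W[m].mean(0),cv2.minAreaRect(W[m][:,:2].astype(np.float32)))
go([487.5,46.2,180],96.6)
```

```text
t 6.45 tcp [ 501.5 -149.3  196.9] yaxis deg 4.69 zax [-0.002  0.001 -1.   ] F [ 0.7 -0.3 -0.4] grip 1.0
[ 504.83966405 -135.98456904   92.87106589] ((508.9494934082031, -136.33352661132812), (27.584888458251953, 43.946434020996094), 63.501190185546875)
t 6.5 tcp [ 504.5 -150.7  206. ] yaxis deg 4.71 zax [ 0.01  -0.006 -1.   ] F [ 2.1 -1.8  9.4] grip 1.0
-> shift cm [19.78 -0.11  2.46] twist -91.9
```

Request:
step_arm(
  plan="2 0 0 -8.5 100; 4 0 0 -17 100; 7 0 0 -25.5 100; 10 0 0 -34 100; 12 0 0 -42.5 100; 14 0 0 -51 100; 16 0 0 -59.5 100; 18 0 0 -68 100; 19.8 -0.1 0 -76.5 100; 19.8 -0.1 0 -85 100",
)

```text
time_s: 7.5
eef_pos: [484.7, 49.3, 196.1]
ee_rot: [-0.0, -0.001, 1.0, 0.0]
force: [-0.1, -0.7, 0.9]
grip_width: 0.996
```

Request:
step_arm(
  plan="0 0 0 -7 100; 0 0 0 -7 100",
)

```text
time_s: 7.7
eef_pos: [485.0, 47.8, 196.1]
ee_rot: [-0.0, -0.059, 0.998, -0.0]
force: [-0.1, -0.1, 0.3]
grip_width: 1.002
```

Run:
```python
from h import *
go([487.5,46,25],96.6)
i,p,d=cap("wrist");W=cloud(i,d);save("w3",p)
x,y,z=W[...,0],W[...,1],W[...,2]
m=(abs(x-487)<30)&(abs(y-46)<30)&(z>60)&(z<75);q=W[m];print(m.sum(),cv2.minEnclosingCircle(q[:,:2].astype(np.float32)),q.mean(0))
i,p,d=cap("top");W=cloud(i,d);x,y,z=W[...,0],W[...,1],W[...,2]
m=(abs(x-502)<45)&(abs(y+152)<55)&(z>80)&(z<110);print(m.sum(),W[m].mean(0),cv2.minAreaRect(W[m][:,:2].astype(np.float32)))
```

```text
t 7.7 tcp [485.   47.8 196.1] yaxis deg 96.76 zax [-0. -0. -1.] F [-0.1 -0.1  0.3] grip 1.002
-> shift cm [-0.22 -0.2  17.11] twist 0.2
791 ((487.9316711425781, 44.68316650390625), 14.751236915588379) [486.85539235  44.58881799  67.12550375]
285 [ 504.03897263 -151.34676268   93.19040309] ((505.27569580078125, -153.37460327148438), (34.048988342285156, 59.519229888916016), 4.9191789627075195)
```

View pics/w3.png

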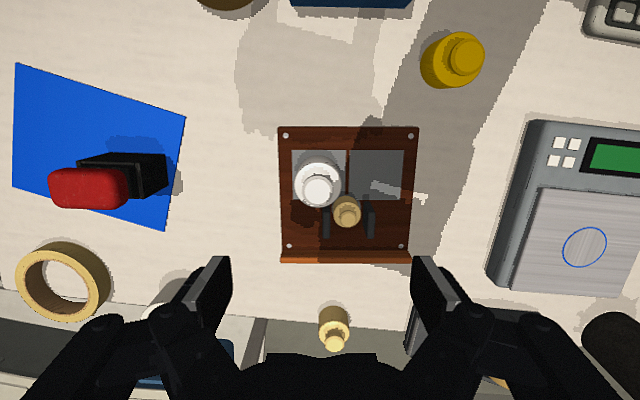

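Request:
step_arm(
  plan="-0.2 -0.2 4 0 100; -0.2 -0.2 9 0 100; -0.2 -0.2 13 0 100; -0.2 -0.2 16 0 100; -0.2 -0.2 17.1 0 100; -0.2 -0.2 17.1 0 100; -0.2 -0.2 17.1 0 0; -0.2 -0.2 17.1 0 0; -0.2 -0.2 17.1 0 0; -0.2 -0.2 17.1 0 0",
  grip_force=60,
)

```text
time_s: 8.8
eef_pos: [488.2, 45.5, 27.1]
ee_rot: [0.001, -0.058, 0.998, -0.001]
force: [-3.3, -2.0, 11.8]
grip_width: 0.503
```

Request:
step_arm(
  plan="0 0 0 0 0; 0 0 0 0 0; 0 0 0 0 0",
)

```text
time_s: 9.1
eef_pos: [488.3, 45.5, 27.1]
ee_rot: [0.001, -0.058, 0.998, -0.001]
force: [-2.6, -2.6, 11.5]
grip_width: 0.506
```

Run:
```python
from h import *
go([482.3,-254.3,140])
```

```text
t 9.1 tcp [488.3  45.5  27.1] yaxis deg 96.7 zax [ 0.003 -0.001 -1.   ] F [-2.6 -2.6 11.5] grip 0.506
-> shift cm [  4.06 -29.72 -11.26] twist None
```

Request:
step_arm(
  plan="0 0 -3 0 0; 0 0 -7 0 0; 0 0 -11.5 0 0; 1 -1 -15.5 0 0; 1.6 -5 -15.5 0 0; 2.3 -10 -15.5 0 0; 3 -14.5 -15.5 0 0; 3.5 -19 -15.5 0 0; 3.8 -23.5 -15.5 0 0; 4 -27 -15.5 0 0",
)

```text
time_s: 10.1
eef_pos: [478.3, -229.2, 180.2]
ee_rot: [-0.0, -0.058, 0.998, 0.0]
force: [0.9, -0.8, -6.0]
grip_width: 0.502
```

Request:
step_arm(
  plan="0 -1.5 0 0 0; 0 -2.7 0 0 0; 0 -2.7 0 0 0; 0 -2.7 0 0 0",
)

```text
time_s: 10.5
eef_pos: [482.2, -252.6, 180.2]
ee_rot: [-0.0, -0.059, 0.998, 0.0]
force: [-0.8, 0.8, -5.5]
grip_width: 0.504
```

Run:
```python
from h import *
go([482.3,-254.3,24])
```

```text
t 10.5 tcp [ 482.2 -252.6  180.2] yaxis deg 96.74 zax [-0.     0.001 -1.   ] F [-0.8  0.8 -5.5] grip 0.504
-> shift cm [-0.   -0.19 15.62] twist None
```

Request:
step_arm(
  plan="0 -0.2 4 0 0; 0 -0.2 8 0 0; 0 -0.2 12 0 0; 0 -0.2 14 0 0; 0 -0.2 15 0 0; 0 -0.2 15.4 0 0; 0 -0.2 15.6 0 0; 0 -0.2 15.7 0 0; 0 -0.2 15.7 0 0",
)

```text
time_s: 11.4
eef_pos: [482.8, -256.0, 24.1]
ee_rot: [0.001, -0.058, 0.998, -0.001]
force: [-0.2, 0.5, -6.1]
grip_width: 0.505
```

Run:
```python
from h import *
st()
```

```text
t 11.4 tcp [ 482.8 -256.    24.1] yaxis deg 96.7 zax [ 0.001 -0.001 -1.   ] F [-0.2  0.5 -6.1] grip 0.505
```

Request:
step_arm(
  plan="0 0 0.1 0 0; 0 0 0.15 0 0; 0 0 0.2 0 0; 0 0 0.2 0 0; 0 0 0.2 0 0",
)

```text
time_s: 11.9
eef_pos: [482.6, -255.9, 22.1]
ee_rot: [0.0, -0.058, 0.998, -0.0]
force: [-4.0, 2.3, 6.1]
grip_width: 0.502
```

Touched down. Release, rise, then look at the pan and caddy.

Request:
step_arm(
  plan="0 0 0 0 40; 0 0 0 0 60; 0 0 0 0 80; 0 0 0 0 100; 0 0 0 0 100; 0 0 -3 0 100; 0 0 -7 0 100; 0 0 -12 0 100; 0 0 -17 0 100; 0 0 -20 0 100",
)

```text
time_s: 12.9
eef_pos: [483.0, -256.1, 225.4]
ee_rot: [0.002, -0.058, 0.998, -0.002]
force: [-0.0, -0.0, -0.1]
grip_width: 1.002
```

Run:
```python
from h import *
go([520.3,80.5,200],6.6)
```

```text
t 12.9 tcp [ 483.  -256.1  225.4] yaxis deg 96.7 zax [ 0.004 -0.003 -1.   ] F [-0.  -0.  -0.1] grip 1.002
-> shift cm [-7.63 33.01  2.44] twist 90.1
```

Request:
step_arm(
  plan="-1 4 0 8.5 100; -2 8 0 17 100; -3 12 0 25.5 100; -4 16 0 34 100; -5 20 0 42.5 100; -6 24 0 51 100; -7 28 0 59.5 100; -7.6 31 0 68 100; -7.6 33 0 76.5 100; -7.6 33 0 85 90",
)

```text
time_s: 13.9
eef_pos: [519.1, 83.3, 221.3]
ee_rot: [-0.0, 0.622, 0.783, 0.0]
force: [0.6, 0.1, -0.0]
grip_width: 0.903
```

Request:
step_arm(
  plan="0 0 0 5 65; 0 0 0 5 65; 0 0 0 5 65; 0 0 0 5 65",
)

```text
time_s: 14.3
eef_pos: [519.4, 80.7, 221.3]
ee_rot: [-0.0, 0.654, 0.757, 0.0]
force: [0.4, 0.0, -0.0]
grip_width: 0.655
```

Run:
```python
from h import *
go([520.3,80.5,17],6.6)
i,p,d=cap("wrist");W=cloud(i,d);save("w4",p);r,b,g=[p[...,k].astype(int) for k in (0,2,1)]
x,y,z=W[...,0],W[...,1],W[...,2]
m=(abs(x-520)<18)&(abs(y-80)<16)&(z>42)&(z<52)&(r-b>25)&(g>110);q=W[m];print(m.sum(),cv2.minEnclosingCircle(q[:,:2].astype(np.float32)),q.mean(0),np.percentile(q,[2,98],axis=0))
i,p,d=cap("top");W=cloud(i,d);x,y,z=W[...,0],W[...,1],W[...,2]
m=(abs(x-483)<35)&(abs(y+255)<35)&(z>52)&(z<70);print(m.sum(),W[m].mean(0),cv2.minEnclosingCircle(W[m][:,:2].astype(np.float32)))
m=(abs(x-502)<45)&(abs(y+152)<55)&(z>80)&(z<110);print(m.sum(),W[m].mean(0),cv2.minAreaRect(W[m][:,:2].astype(np.float32)))
```

```text
t 14.3 tcp [519.4  80.7 221.3] yaxis deg 8.36 zax [-0.  0. -1.] F [ 0.4  0.  -0. ] grip 0.655
-> shift cm [-0.04  0.08 20.43] twist 1.8
221 ((520.2290649414062, 80.00843048095703), 9.126834869384766) [520.04172845  80.47959265  45.52328768] [[512.3162883   72.34789999  43.29811465]
 [527.75787423  88.36571342  46.95042532]]
94 [ 483.46024111 -254.8039319    62.40079648] ((484.3840637207031, -256.27398681640625), 14.906283378601074)
289 [ 504.05678929 -151.71579509   92.88205581] ((505.1385192871094, -153.45272827148438), (33.89751052856445, 60.31978988647461), 4.9069085121154785)
```

View pics/w4.png

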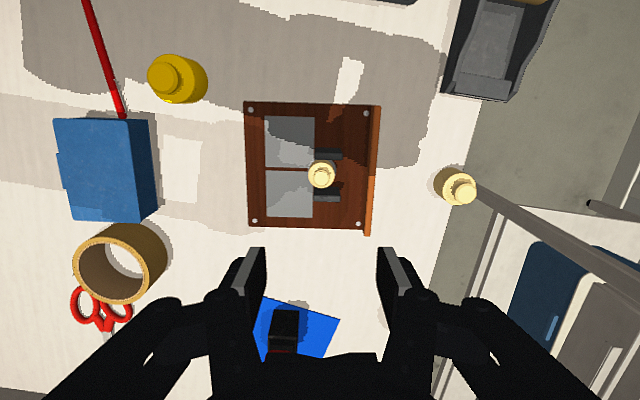

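Request:
step_arm(
  plan="0 0.1 4 1.8 65; 0 0.1 9 1.8 65; 0 0.1 13 1.8 65; 0 0.1 16 1.8 65; 0 0.1 18 1.8 65; 0 0.1 19.5 1.8 65; 0 0.1 20.3 1.8 65; 0 0.1 20.3 1.8 65",
)

```text
time_s: 15.2
eef_pos: [520.1, 81.0, 17.7]
ee_rot: [-0.001, 0.666, 0.746, -0.0]
force: [0.7, -0.2, 0.2]
grip_width: 0.651
```

Request:
step_arm(
  plan="0 0 0 0 30; 0 0 0 0 0; 0 0 0 0 0; 0 0 0 0 0; 0 0 0 0 0; 0 0 0 0 0",
  grip_force=40,
)

```text
time_s: 15.8
eef_pos: [520.9, 81.0, 19.4]
ee_rot: [0.001, 0.666, 0.746, 0.0]
force: [-2.4, -0.1, 5.7]
grip_width: 0.306
```

Run:
```python
from h import *
go([523,336.3,160])
```

```text
t 15.8 tcp [520.9  81.   19.4] yaxis deg 6.48 zax [ 0.002 -0.    -1.   ] F [-2.4 -0.1  5.7] grip 0.306
-> shift cm [ 25.34   3.11 -14.06] twist None
```

Request:
step_arm(
  plan="0 0 -2 0 0; 0 0 -5 0 0; 0 0 -9.5 0 0; 2 0.2 -14 0 0; 7 0.8 -14 0 0; 12 1.5 -14 0 0; 17 2.2 -14 0 0; 22 2.8 -14 0 0; 25.3 3.1 -14 0 0; 25.3 3.1 -14 0 0",
)

```text
time_s: 16.8
eef_pos: [521.6, 339.8, 158.2]
ee_rot: [-0.0, 0.664, 0.747, 0.0]
force: [0.8, -0.7, -1.0]
grip_width: 0.306
```

Run:
```python
from h import *
i,p,d=cap("wrist");W=cloud(i,d);save("w5",p)
x,y,z=W[...,0],W[...,1],W[...,2];q=p.astype(int)
m=(q[...,2]-q[...,0]>15)&(z>40)&(z<50)&(abs(x-520)<60)&(abs(y-335)<60);print(m.sum(),cv2.minEnclosingCircle(W[m][:,:2].astype(np.float32)),W[m].mean(0))
go([523,337,58])
```

```text
398 ((522.78076171875, 335.8495178222656), 24.474956512451172) [522.72015757 336.93604116  44.89599288]
t 16.85 tcp [522.1 337.6 158.2] yaxis deg 6.65 zax [ 0.  0. -1.] F [ 0.3 -0.2 -1.1] grip 0.306
-> shift cm [-0.07  0.09 10.02] twist None
```

View pics/w5.png

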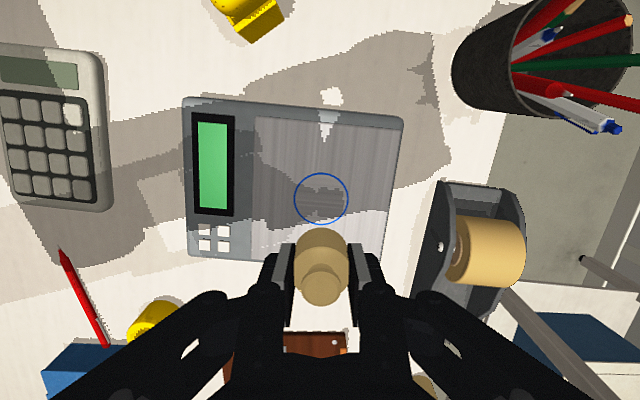

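Request:
step_arm(
  plan="0 0.1 4 0 0; 0 0.1 7 0 0; 0 0.1 9 0 0; 0 0.1 9.7 0 0; 0 0.1 10 0 0; 0 0.1 10.1 0 0; 0 0.1 10.1 0 0",
)

```text
time_s: 17.55
eef_pos: [524.3, 336.0, 58.4]
ee_rot: [0.0, 0.666, 0.746, 0.001]
force: [0.7, -0.0, -0.9]
grip_width: 0.306
```

Request:
step_arm(
  plan="0 0 0.1 0 0; 0 0 0.1 0 0; 0 0 0.1 0 0",
)

```text
time_s: 17.85
eef_pos: [523.8, 336.1, 56.6]
ee_rot: [0.0, 0.666, 0.746, 0.0]
force: [0.1, 0.0, -0.4]
grip_width: 0.303
```

Request:
step_arm(
  plan="0 0 0.1 0 0; 0 0 0.1 0 0; 0 0 0.1 0 0",
)

```text
time_s: 18.15
eef_pos: [523.8, 336.1, 56.4]
ee_rot: [0.0, 0.666, 0.746, 0.0]
force: [-3.0, -1.8, 8.2]
grip_width: 0.307
```

Request:
step_arm(
  plan="0 0 -0.05 0 40; 0 0 -0.05 0 55; 0 0 -0.05 0 70; 0 0 -0.05 0 80; 0 0 -0.05 0 80; 0 0 -2 0 80; 0 0 -6 0 80; 0 0 -11 0 80; 0 0 -16 0 100; 0 0 -16 0 100",
)

```text
time_s: 19.15
eef_pos: [525.8, 337.0, 222.9]
ee_rot: [0.003, 0.666, 0.746, 0.006]
force: [0.2, -0.6, 0.0]
grip_width: 1.004
```

Run:
```python
from h import *
i,p,d=cap("wrist");W=cloud(i,d);save("w6",p)
x,y,z=W[...,0],W[...,1],W[...,2]
m=(abs(x-523)<25)&(abs(y-336)<25)&(z>78)&(z<90);q=W[m];print(m.sum(),cv2.minEnclosingCircle(q[:,:2].astype(np.float32)),q.mean(0))
go([482.6,-255.9,200],96.7)
```

```text
279 ((524.2149047851562, 335.3843994140625), 9.187748908996582) [524.30180667 336.00179766  82.43971986]
t 19.2 tcp [524.7 336.5 218.7] yaxis deg 6.48 zax [ 0.006  0.003 -1.   ] F [ 0.6 -0.3 -0.7] grip 0.999
-> shift cm [-58.39 -10.88   1.7 ] twist -90.2
```

View pics/w6.png

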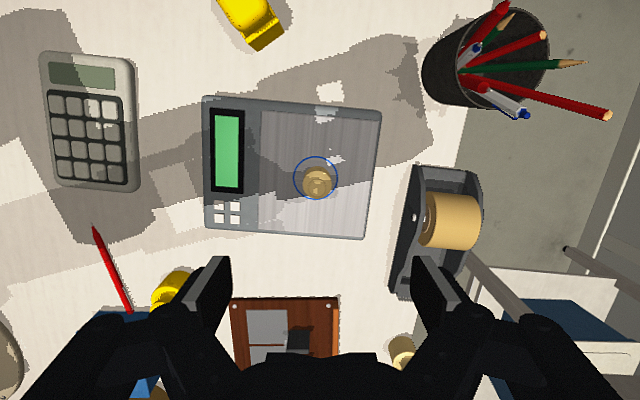

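Request:
step_arm(
  plan="-4 -1 0 -8.5 100; -9 -2 0 -17 100; -14 -3 0 -25.5 100; -19 -4 0 -34 100; -24 -5 0 -42.5 100; -29 -6 0 -51 100; -34 -7 0 -59.5 100; -39 -8 0 -68 100; -44 -9 0 -76.5 100; -49 -10 0 -85 100",
)

```text
time_s: 20.2
eef_pos: [483.9, -107.7, 214.0]
ee_rot: [-0.001, 0.049, 0.999, 0.0]
force: [1.9, -0.1, -0.5]
grip_width: 0.997
```

Run:
```python
from h import *
go([482.6,-255.9,200],96.7)
```

```text
t 20.2 tcp [ 483.9 -107.7  214. ] yaxis deg 84.35 zax [-0.002  0.001 -1.   ] F [ 1.9 -0.1 -0.5] grip 0.997
-> shift cm [ -1.33 -14.76   1.39] twist -12.3
```

Request:
step_arm(
  plan="0 -4 0 -5 100; 0 -8 0 -5 100; 0 -8 0 -5 100; 0 -8 0 -5 100",
)

```text
time_s: 20.6
eef_pos: [476.0, -185.9, 214.0]
ee_rot: [-0.001, 0.009, 1.0, 0.001]
force: [-0.6, 0.4, 0.2]
grip_width: 1.0
```

Run:
```python
from h import *
i,p,d=cap("wrist");W=cloud(i,d);save("w7",p)
x,y,z=W[...,0],W[...,1],W[...,2]
m=(abs(x-483)<25)&(abs(y+255)<25)&(z>52)&(z<70);q=W[m];print(m.sum(),cv2.minEnclosingCircle(q[:,:2].astype(np.float32)),q.mean(0))
go([482.6,-255.9,22.1],96.7)
```

```text
653 ((482.3445129394531, -255.46226501464844), 14.562663078308105) [ 481.28585322 -254.61935789   62.07476379]
t 20.65 tcp [ 476.2 -185.2  214.3] yaxis deg 89.04 zax [-0.001  0.001 -1.   ] F [ 0.7 -0.1 -0. ] grip 1.001
-> shift cm [-0.78 -7.09 19.21] twist -7.7
```

Request:
step_arm(
  plan="-0.4 -4 0 -4 100; -0.8 -7 0 -7.7 100; -0.8 -7.1 0 -7.7 100; -0.8 -7.1 0 -7.7 100",
)

```text
time_s: 21.05
eef_pos: [483.5, -255.9, 214.7]
ee_rot: [-0.0, -0.059, 0.998, 0.001]
force: [-0.7, 0.6, 0.1]
grip_width: 0.995
```

Run:
```python
from h import *
go([482.6,-255.9,22.5],96.7)
```

```text
t 21.05 tcp [ 483.5 -255.9  214.7] yaxis deg 96.75 zax [-0.001  0.001 -1.   ] F [-0.7  0.6  0.1] grip 0.995
-> shift cm [ 8.000e-02 -1.000e-02  1.922e+01] twist 0.0
```

Request:
step_arm(
  plan="0.1 0 4 0 100; 0.1 0 9 0 100; 0.1 0 14 0 100; 0.1 0 17.5 0 100; 0.1 0 19.2 0 100; 0.1 0 19.2 0 100; 0.1 0 19.2 0 0; 0.1 0 19.2 0 0; 0.1 0 19.2 0 0; 0.1 0 19.2 0 0",
  grip_force=60,
)

```text
time_s: 22.05
eef_pos: [483.0, -256.9, 25.1]
ee_rot: [0.001, -0.059, 0.998, -0.0]
force: [-1.5, 4.5, 9.6]
grip_width: 0.498
```

Request:
step_arm(
  plan="0 0 0 0 0; 0 0 0 0 0; 0 0 0 0 0",
)

```text
time_s: 22.35
eef_pos: [482.9, -256.9, 25.1]
ee_rot: [0.001, -0.059, 0.998, -0.0]
force: [-1.9, 4.4, 10.1]
grip_width: 0.503
```

Run:
```python
from h import *
go([487.8,45.5,180],96.7)
```

```text
t 22.35 tcp [ 482.9 -256.9   25.1] yaxis deg 96.74 zax [ 0.002 -0.001 -1.   ] F [-1.9  4.4 10.1] grip 0.503
-> shift cm [ -4.06  29.96 -15.51] twist 0.0
```

Request:
step_arm(
  plan="0 0 -3 0 0; 0 0 -7 0 0; 0 0 -11.5 0 0; -0.5 2 -15.5 0 0; -1 7 -15.5 0 0; -1.8 12 -15.5 0 0; -2.5 17 -15.5 0 0; -3.2 22 -15.5 0 0; -3.8 27 -15.5 0 0; -4.1 30 -15.5 0 0",
)

```text
time_s: 23.35
eef_pos: [486.8, 48.8, 178.3]
ee_rot: [-0.0, -0.06, 0.998, 0.0]
force: [0.5, -0.8, -5.6]
grip_width: 0.499
```

Request:
step_arm(
  plan="0 0 0 0 0; 0 0 0 0 0; 0 0 0 0 0",
)

```text
time_s: 23.65
eef_pos: [487.7, 45.0, 178.3]
ee_rot: [-0.0, -0.058, 0.998, -0.0]
force: [-0.3, 0.3, -5.9]
grip_width: 0.503
```

Run:
```python
from h import *
go([488.4,45.5,32],96.7)
```

```text
t 23.65 tcp [487.7  45.  178.3] yaxis deg 96.7 zax [-0. -0. -1.] F [-0.3  0.3 -5.9] grip 0.503
-> shift cm [-0.08  0.05 14.63] twist -0.0
```

Request:
step_arm(
  plan="0 0 4 0 0; 0 0 8 0 0; 0 0 11 0 0; 0 0 13 0 0; 0 0 14 0 0; 0 0 14.5 0 0; 0 0 14.7 0 0; 0 0 14.7 0 0; 0 0 14.7 0 0",
)

```text
time_s: 24.55
eef_pos: [488.4, 45.5, 32.1]
ee_rot: [0.001, -0.059, 0.998, -0.0]
force: [-0.4, 1.1, -5.4]
grip_width: 0.496
```

Request:
step_arm(
  plan="0 0 0.1 0 0; 0 0 0.1 0 0; 0 0 0.15 0 0; 0 0 0.15 0 0; 0 0 0.15 0 0",
)

```text
time_s: 25.05
eef_pos: [488.1, 45.7, 30.2]
ee_rot: [0.0, -0.059, 0.998, -0.0]
force: [-1.4, 0.6, 0.8]
grip_width: 0.5
```

Request:
step_arm(
  plan="0 0 0.03 0 0; 0 0 0.03 0 40; 0 0 0.03 0 60; 0 0 0.03 0 80; 0 0 0.03 0 100; 0 0 0 0 100; 0 0 -3 0 100; 0 0 -8 0 100; 0 0 -13 0 100; 0 0 -18 0 100",
)

```text
time_s: 26.05
eef_pos: [487.5, 45.7, 211.9]
ee_rot: [0.0, -0.059, 0.998, -0.0]
force: [0.4, -0.1, 0.1]
grip_width: 0.999
```

Run:
```python
from h import *
i,p,d=cap("wrist");W=cloud(i,d);save("w8",p)
x,y,z=W[...,0],W[...,1],W[...,2]
m=(abs(x-487)<30)&(abs(y-46)<30)&(z>60)&(z<75);q=W[m];print(m.sum(),cv2.minEnclosingCircle(q[:,:2].astype(np.float32)),q.mean(0))
go([502.5,-149.6,200],4.7)
```

```text
714 ((488.03167724609375, 45.5870475769043), 14.687761306762695) [487.02436202  45.61598927  67.1294899 ]
t 26.1 tcp [490.5  45.4 220. ] yaxis deg 96.76 zax [ 0.013 -0.002 -1.   ] F [ 1.4 -0.4  8.8] grip 0.996
-> shift cm [  1.13 -19.5    2.05] twist 92.1
```

View pics/w8.png

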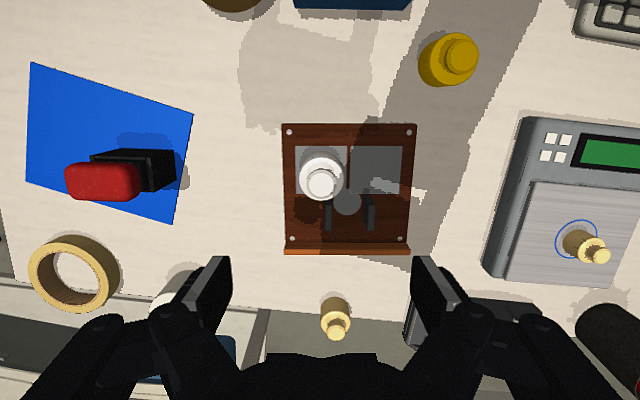

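Request:
step_arm(
  plan="0.2 -2 0 8.5 100; 0.3 -4 0 17 100; 0.4 -6 0 25.5 100; 0.5 -8 0 34 100; 0.6 -10 0 42.5 100; 0.8 -12 0 51 100; 1 -14 0 59.5 100; 1 -16 0 68 100; 1.1 -18 0 76.5 100; 1.1 -19.5 0 85 100",
)

```text
time_s: 27.1
eef_pos: [499.8, -150.4, 209.4]
ee_rot: [-0.0, 0.634, 0.774, -0.0]
force: [0.1, -0.6, -0.5]
grip_width: 1.0
```

Request:
step_arm(
  plan="0 0 0 7 100; 0 0 0 7 100; 0 0 0 7 100",
)

```text
time_s: 27.4
eef_pos: [499.8, -149.1, 209.6]
ee_rot: [-0.0, 0.676, 0.737, -0.0]
force: [-0.1, -0.4, -0.3]
grip_width: 0.999
```

Run:
```python
from h import *
i,p,d=cap("wrist");W=cloud(i,d)
x,y,z=W[...,0],W[...,1],W[...,2]
m=(abs(x-502)<45)&(abs(y+152)<55)&(z>84)&(z<110);print(m.sum(),W[m].mean(0),cv2.minAreaRect(W[m][:,:2].astype(np.float32)))
go([502.5,-149.6,66.5],4.7)
```

```text
2375 [ 503.25149678 -150.01537207   93.00467632] ((503.5999755859375, -151.8246307373047), (33.81109619140625, 58.699588775634766), 4.120026111602783)
t 27.45 tcp [ 499.8 -149.   209.7] yaxis deg 4.93 zax [-0.  0. -1.] F [0.3 0.  0.4] grip 0.999
-> shift cm [-0.08  0.26 14.32] twist 0.2
```

Request:
step_arm(
  plan="0 0.3 4 0.2 100; -0.1 0.3 8 0.2 100; -0.1 0.3 11.5 0.2 100; -0.1 0.3 13.5 0.2 100; -0.1 0.3 14.3 0.2 100; -0.1 0.3 14.3 0.2 100; -0.1 0.3 14.3 0.2 0; -0.1 0.3 14.3 0.2 0; -0.1 0.3 14.3 0.2 0; -0.1 0.3 14.3 0.2 0",
  grip_force=40,
)

```text
time_s: 28.45
eef_pos: [503.3, -150.3, 67.7]
ee_rot: [0.001, 0.678, 0.735, 0.0]
force: [-1.4, 0.8, 3.6]
grip_width: 0.381
```

Request:
step_arm(
  plan="0 0 0 0 0; 0 0 0 0 0; 0 0 0 0 0; 0 0 0 0 0",
)

```text
time_s: 28.85
eef_pos: [503.3, -150.2, 67.7]
ee_rot: [0.001, 0.678, 0.735, 0.0]
force: [-1.7, 0.4, 6.7]
grip_width: 0.377
```

Run:
```python
from h import *
go([478.5,109.3,170],4.7)
```

```text
t 28.85 tcp [ 503.3 -150.2   67.7] yaxis deg 4.55 zax [ 0.001 -0.001 -1.   ] F [-1.7  0.4  6.7] grip 0.377
-> shift cm [ 26.06  -0.4  -10.25] twist -0.1
```

Request:
step_arm(
  plan="0 0 -2 0 0; 0 0 -6 0 0; 2 0 -10.5 0 0; 6 -0.1 -10.5 0 0; 11 -0.2 -10.5 0 0; 16 -0.3 -10.5 0 0; 20 -0.4 -10.5 0 0; 24 -0.4 -10.5 0 0; 26 -0.4 -10.5 0 0; 26 -0.4 -10.5 0 0",
)

```text
time_s: 29.85
eef_pos: [477.7, 110.9, 171.8]
ee_rot: [-0.0, 0.677, 0.736, 0.0]
force: [-0.6, -0.1, -1.3]
grip_width: 0.383
```

Request:
step_arm(
  plan="0 0 0 0 0; 0 0 0 0 0",
)

```text
time_s: 30.05
eef_pos: [478.5, 107.9, 171.8]
ee_rot: [0.0, 0.679, 0.734, -0.0]
force: [-0.3, 0.1, -0.7]
grip_width: 0.38
```

Run:
```python
from h import *
go([478.5,108.7,74],4.7)
```

```text
t 30.05 tcp [478.5 107.9 171.8] yaxis deg 4.48 zax [-0. -0. -1.] F [-0.3  0.1 -0.7] grip 0.38
-> shift cm [0.08 0.01 9.78] twist -0.2
```

Request:
step_arm(
  plan="0 0 4 0 0; 0 0 7 0 0; 0 0 9 0 0; 0 0 9.6 0 0; 0 0 9.8 0 0; 0 0 9.9 0 0; 0 0 9.9 0 0; 0 0 9.9 0 0",
)

```text
time_s: 30.85
eef_pos: [478.7, 108.8, 73.5]
ee_rot: [0.001, 0.679, 0.735, 0.0]
force: [-0.7, 0.7, -1.0]
grip_width: 0.383
```

Request:
step_arm(
  plan="0 0 0.05 0 0; 0 0 0.05 0 0; 0 0 0.05 0 0",
)

```text
time_s: 31.15
eef_pos: [478.6, 108.9, 72.7]
ee_rot: [0.0, 0.679, 0.735, 0.0]
force: [-0.5, 1.0, 3.2]
grip_width: 0.379
```

Touched down; release and rise, well clear.

Request:
step_arm(
  plan="0 0 0 0 50; 0 0 0 0 70; 0 0 0 0 90; 0 0 0 0 100; 0 0 0 0 100; 0 0 -3 0 100; 0 0 -8 0 100; 0 0 -13 0 100; 0 0 -18 0 100; 0 0 -18 0 100",
)

```text
time_s: 32.15
eef_pos: [480.5, 108.9, 258.6]
ee_rot: [0.004, 0.678, 0.735, 0.004]
force: [0.5, -0.4, -0.8]
grip_width: 0.998
```

Request:
step_arm(
  plan="0 -1 0 0 100; 0 -1 0 0 100; 0 -1 0 0 100",
)

```text
time_s: 32.45
eef_pos: [467.7, 108.0, 251.1]
ee_rot: [-0.001, 0.679, 0.735, -0.001]
force: [-0.5, -0.3, -0.4]
grip_width: 0.999
```

Run:
```python
from h import *
st()
i,p,d=cap("wrist");W=cloud(i,d);save("w9",p)
x,y,z=W[...,0],W[...,1],W[...,2]
c=lambda m:(m.sum(),cv2.minEnclosingCircle(W[m][:,:2].astype(np.float32)),W[m].mean(0).round(1))
print("big",c((abs(x-487)<30)&(abs(y-46)<25)&(z>60)&(z<75)))
m=(x>440)&(x<520)&(y>70)&(y<150)&(z>88)&(z<110);print("stamp",m.sum(),W[m].mean(0),cv2.minAreaRect(W[m][:,:2].astype(np.float32)))
i,p,d=cap("top");W=cloud(i,d);x,y,z=W[...,0],W[...,1],W[...,2]
m=(abs(x-524)<25)&(abs(y-336)<25)&(z>76)&(z<92);print("small top",m.sum(),W[m].mean(0))
```

```text
t 32.45 tcp [467.7 108.  251.1] yaxis deg 4.54 zax [-0.002  0.    -1.   ] F [-0.5 -0.3 -0.4] grip 0.999
big (np.int64(504), ((487.46282958984375, 46.44720458984375), 14.916510581970215), array([487.3,  47.9,  67. ]))
stamp 1889 [478.527402   108.80880414  97.99305772] ((479.14019775390625, 106.97866821289062), (33.350502014160156, 59.477012634277344), 4.239407062530518)
small top 34 [525.38177653 336.02660556  82.77571305]
```

View pics/w9.png

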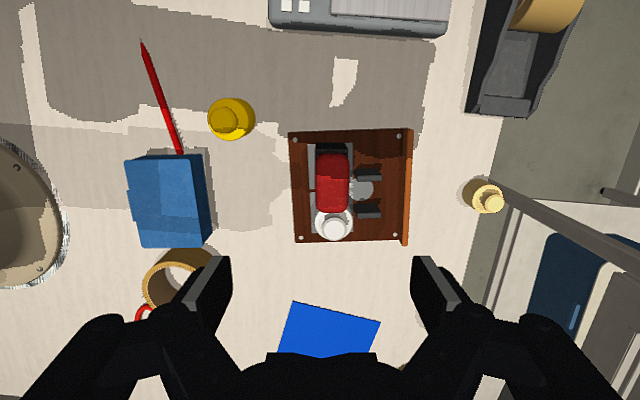

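Silver weight (333,225 px) and stamp (332,182 px) stand upright on their pads, and the measured positions match the start to about 1 mm. Handing in.

Run:
```python
from h import *
print(workorder.finish_job()); st()
```

```text
the job is handed in; nothing more can be done
None
the job is handed in; nothing more can be done
```

The job is done and handed in at about 32 s, but `finish_job()` gives no verdict, so the result rests on my own camera checks. I set the stamp and the silver weight on the blue mat, stood the small weight in the ring on the pan, then put the silver weight and the stamp back on their pads.

Last checks:

| Thing | Where it stands now | Against the target |
|---|---|---|
| Silver weight | (487.5, 46.4) mm | about 1 mm from its start, (487.9, 45.8) mm |
| Stamp | (479.1, 107.0) mm, yaw 4.2° | under 1 mm from its start, (479.1, 106.6) mm, yaw 4.6°; about 2° off the caddy's measured yaw of 6.6° |
| Small weight | upright in the ring | 1.5 mm from the ring centre (close look after placing); 2.6 mm in the coarser overhead view at the end |

- **Clearance:** the gripper was open, well above everything and reading no real force when I handed in.
- **Bystanders:** I never touched the medium weight or the rolls, but I did not re-measure them at the end.
- **Failed readings:** one overhead measurement of the stamp on the mat was off because the arm was in the way. I repeated it once the arm had moved, and it was fine. No other check failed.

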